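Press a circuit board home on a spring-probe test jig and hold it there

ROBOT

A 7-joint arm with a two-finger parallel gripper is mounted at the origin on the work surface; the furniture and walls round the work are solid. World frame = base frame: x ahead of the robot, y to its left, z up, the work surface at z = 0. Lengths are in m, angles in degrees, forces in N, time in s.
With the tool pointing down it reaches from about 0.4 to 0.85 m from the base axis. Payload 10.4 kg.
Tool frame: the origin (TCP) lies between the finger pads; the fingertips stand 11 mm ahead of it and the grasp point (between the pads) lies 8 mm behind it; z points along the fingers, y is the line along which they close (so a half turn about z gives the same grasp; the last joint's range is limited). The gripper opens to 85 mm and grips with 20 to 120 N. Pads are 22 mm wide; open, the fingers measure 114 mm over their backs; the gripper's body (76 mm by 85 mm) begins 54 mm behind the grasp point. The pads swing forward as they close: fully open they stand 13 mm farther back than shut.
Start: joints at [73.247, 19.034, -3.707, 83.658, 1.238, 77.344, -5.071], TCP at [0.167, -0.602, 0.242] pointing down, gripper open.
Joint ranges: [-148.97, 148.97], [-28.65, 121.19], [-84.17, 76.75], [9.2, 138.47], [-72.65, 252.65], [3.7, 117.97], [-149.18, 149.18]. Speed limits (degrees/s): [127.2, 127.2, 159.86, 159.86, 180, 180, 180].

INTERFACE

Orientations are given as [roll, pitch, yaw] about the fixed x, y, z axes, in that order (R = Rz(yaw) Ry(pitch) Rx(roll)).
In Python, from workcell import sense, capture, camera_model, hand_in gives the robot as it stands.
- The arm moves only by the shell command python3 -m creep 'ROWS' [FORCE]. ROWS is JSON, a list of rows, each an object of numbers: "x", "y", "z": the shift along the tool's x, y, z in cm; "yaw": the turn about the tool's z in rad; "claw": the finger opening in cm, from 0 to 8.54. In form: [{"x": .., "y": .., "z": .., "yaw": .., "claw": ..}, ...]. A call has 1 to 12 rows; each row is the pose to reach, as a shift and turn from the pose commanded when the call began, along the tool's axes at that moment; what a row does not reach only later rows make up. A row lasts 1/8 s, in which the tool goes at most 62.5 mm and 10.7 degrees, less where a joint would pass 70% of its speed; a pose out of reach is approached as far as the arm can. A call with a gripper value outside its range is refused whole. The fingers move at their own pace and stop on an object; FORCE is the grip in N (left out, the last holds). Time passes only in rows, so rows that repeat a pose let the fingers close. It gives the time, the measured TCP pose, the force, the opening and the grip force at its end, in the units of the state.
- sense(): the state, without advancing time (a new reading comes with each control period).
- capture(name): name is "side" or "top" or "wrist"; returns (picture, depth): 480x640x3 uint8, red, green, blue; 480x640 float32, m along the optical axis (not along the pixel's ray), 0 where there is no reading.
- camera_model(name): a dict with "K" (3x3 intrinsics, pixels), "cam_to_world" (4x4, takes a point from camera to world coordinates). Camera axes: x right, y up, looking along -z (the intrinsics and any distortion apply to the point x, -y, -z); pixel columns grow to the right and rows downward; lengths in m; the calibration is good to about 2 mm. A picture is of the moment at which its call begins: read the wrist's pose just before it. camera_model takes no time and is no camera call; for the wrist camera it gives the pose at the moment of the call.
- hand_in(): hands the job in; it is judged then, once.
The state is a dict: "time_s": time; "joints": joint angles; "joint_velocities": joint speeds; "tau": joint torques, N m; "tool_pos": TCP position; "eef_rot": TCP orientation; "force": force on the tool from outside, world axes, zero at the start; "wrist_torque": the same for the moment, N m; "width": opening from 0.0 (shut) to 1.0 (fully open); "gripper_force": force on a finger pad.
Only numpy, scipy, OpenCV 4.12 (cv2) and the standard library are available. Lean on these libraries where they do the work, as an engineer would, in place of code of your own. Each camera call takes 0.05 s, during which the arm holds its last target. There are 200 camera calls.

TASK

Put the oblong circuit board on test: lay it component side up on the probes of the test jig, between the guide posts, with its white pin header on the side of the jig that has the ribbon socket, then press it gently down against the sprung probes until you feel it come firmly against the four solid stop pillars. Keep it pressed home and still for a good two seconds while the test runs, and finish while still holding it down. Leave the square board, the multimeter and the solder spool where they are.

Things in the scene. Friction and masses are not known exactly. Their poses are not given: they have to be found in the camera images.
- board: The oblong green circuit board, 0.04 kg: laminate 50 (x) x 70 (y) x 2 mm, components on top, four small spacers below near the corners that stand 2.8 mm below the laminate. Origin at the level of the spacers' feet, 0.75 mm from the middle along y; z up. The laminate's edges lie 2.8 to 4.8 mm above the origin; grip it across its 50 mm width.
- board_mid (a point): Centre of the underside of the oblong board's laminate (2.8 mm above the spacers' feet): the face that meets the probes and the stops.
- board_header (a point): Middle of the long edge of the oblong board that carries the white pin header (the board's +x side), on the laminate.
- jig: Test jig, fixed: box 108 (x) x 138 (y) x 32 mm, origin under its middle. From its top rise 8 brass sprung probes in the middle (tips 50 mm above the origin, all within 23 mm of the centre), 4 steel stop pillars (tops at 44 mm, at x +-19, y +-22 mm) and 8 white guide posts, 8 mm thick, 66 mm high, tapered above 56 mm.
- jig_nest (a point): Centre of the jig's nest, level with the tops of the stop pillars (44 mm above the jig's origin). A seated board's board_mid is here. Axes as the jig: board x along jig x, board y along jig y; the posts leave 1.2 mm play on each side. The long sides have posts at y +-28 mm only, so fingers fit between them.
- jig_probes (a point): Middle of the eight probe tips at rest, 6 mm above the stops. The probes together push back with about 2 N at first touch, rising evenly to about 9 N after 6 mm of travel; there the board meets the stops, and the force climbs steeply within a fraction of a millimetre. Press with about 15 to 20 N in all; over 45 N is too much.
- jig_socket (a point): Mouth of the black ribbon socket on the jig's +x side face, 15 mm above the jig's origin: the board's header belongs on this side (a rectangle printed on the jig's top marks the header's place too).
- board_other: The nearly square dark blue circuit board, 55 x 56 mm, which does not fit the jig: leave it. Origin under its middle.
- meter: Multimeter, 155 x 80 x 48 mm, bystander. Origin under its middle.
- spool: Solder spool, 54 mm across, 38 mm high, bystander. Origin under its middle.

How it is judged:
By the outcome, as a careful person would: the job done as asked, in the order asked, and still so for the second after the job is handed in, while the arm keeps its last pose, push and grip.
It also fails if it takes over 51 s, if anything falls off the work surface, if the arm or the gripper's body presses on something with over 40 N, if the wrist force passes 120 N, or if a joint passes its speed limit or range.

## Working session

There is one attempt and no reset: what is moved stays moved. The work goes in short steps, Python scripts to look and compute and a shell command to move; the robot and the scene stay as the last step left them, time stands still between calls to the robot, and variables do not carry over. Pictures are saved under pics/ and viewed, at most 10 in all, crops included, and the job is handed in when it is done.

```bash
mkdir -p pics; cat > h.py <<'E'
import numpy as np, cv2
from workcell import sense, capture, camera_model, hand_in
def snap(n,f):
    m=camera_model(n); p,d=capture(n)
    cv2.imwrite(f'pics/{f}.png',p[:,:,::-1]); np.savez(f'{f}.npz',p=p,d=d,K=m['K'],T=m['cam_to_world'])
def px(f,u,v,z=None):
    a=np.load(f+'.npz'); K,T=a['K'],a['T']
    r=np.array([(u-K[0,2])/K[0,0],-(v-K[1,2])/K[1,1],-1.])
    if z is None: s=a['d'][int(v),int(u)]
    else: s=(z-T[2,3])/(T[:3,:3]@r)[2]
    return T[:3,:3]@(r*s)+T[:3,3]
E
python3 - <<'E'
from h import *
s=sense(); print({k:np.round(v,4) for k,v in s.items()})
snap('top','top1'); snap('side','side1')
print(camera_model('top'))
E
```

```text
{'time_s': np.float64(0.0), 'joints': array([73.2461, 19.0715, -3.7063, 83.7043,  1.2369, 77.3443, -5.0702]), 'joint_velocities': array([ 0.027 ,  0.0134, -0.0081,  0.0686,  0.051 , -0.0513,  0.0169]), 'tau': array([-1.60000e-03, -6.25450e+01,  4.84000e-02, -3.91604e+01,
        1.61000e-02,  1.00000e-02,  0.00000e+00]), 'tool_pos': array([ 0.1665, -0.6021,  0.2415]), 'eef_rot': array([-1.799198e+02,  3.300000e-03,  1.545990e+01]), 'force': array([0.2654, 0.1311, 0.0547]), 'wrist_torque': array([-0.0077,  0.006 , -0.0082]), 'gripper_force': np.float64(0.0), 'width': np.float64(0.9964)}
{'K': array([[543.11771976,   0.        , 321.36459987],
       [  0.        , 543.11771976, 240.26993149],
       [  0.        ,   0.        ,   1.        ]]), 'cam_to_world': array([[ 0.00979892,  0.99510127, -0.09837395,  0.47927827],
       [-0.99957248,  0.00703752, -0.02837839, -0.29181489],
       [-0.02754706,  0.09860997,  0.99474481,  0.91048639],
       [ 0.        ,  0.        ,  0.        ,  1.        ]])}
```

View pics/top1.png

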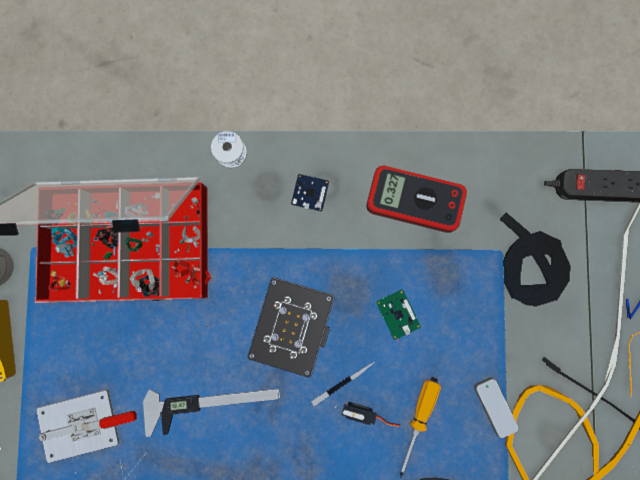

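View pics/side1.png

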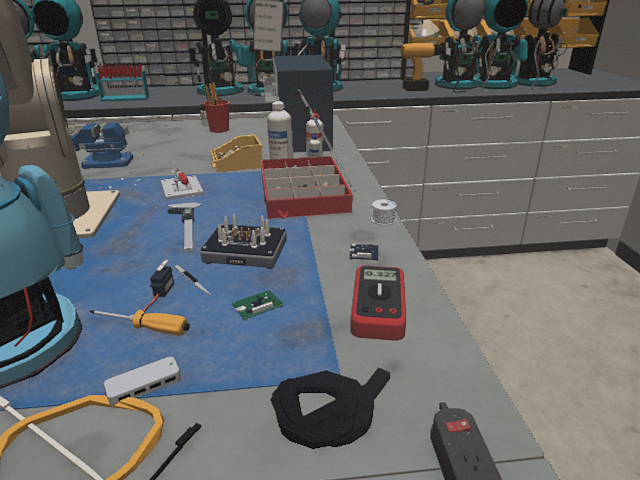

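The top view shows the jig at about (291,327) with its socket on the right edge at (325,338). The green board is at (400,314), the blue board at (310,192) and the meter at (417,197). Next I'll enlarge the jig and board area.

```bash
python3 - <<'E'
from h import *
p=cv2.imread('pics/top1.png')
a=cv2.resize(p[270:385,240:340],None,fx=5,fy=5,interpolation=cv2.INTER_CUBIC)[:575]
b=cv2.resize(p[282:346,370:430],None,fx=5,fy=5,interpolation=cv2.INTER_CUBIC)
c=np.zeros((575,800,3),np.uint8); c[:575,:500]=a; c[:320,500:]=b
cv2.imwrite('pics/crop1.png',c)
print(px('top1',400,314),px('top1',291,327),px('top1',350,300))
E
```

```text
[ 0.44773889 -0.39663164  0.00607999] [ 0.42608222 -0.21940849  0.0317785 ] [ 0.46975646 -0.31447265  0.00132666]
```

View pics/crop1.png

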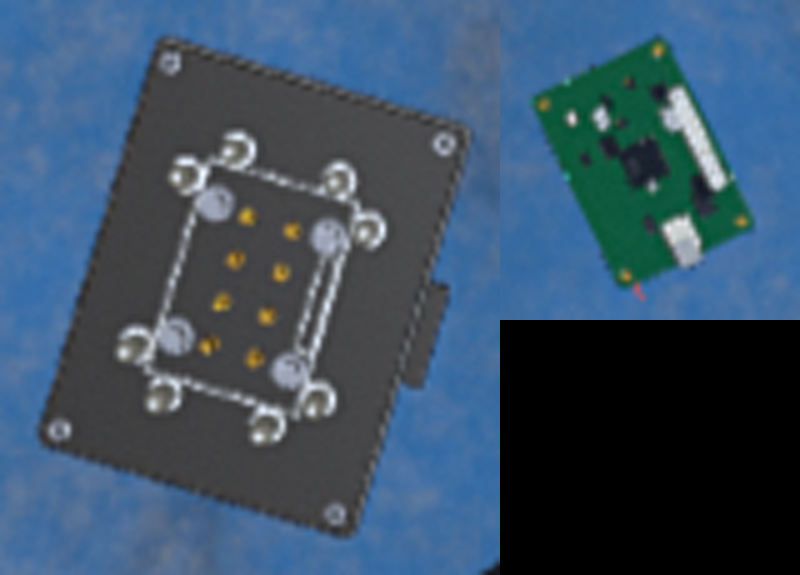

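The crop shows the jig's top corners, the guide posts, and the printed header rectangle on the socket (right) side. The board is face up with its header on the right. Next I'll compute both poses.

```bash
cat >> h.py <<'E'
def fit(model,pts):
    "rigid 2D fit: model->pts; returns yaw deg, origin, residual mm"
    m=np.array(model,float); q=np.array(pts)[:,:2]; mc,qc=m.mean(0),q.mean(0)
    H=(m-mc).T@(q-qc); t=np.arctan2(H[0,1]-H[1,0],H[0,0]+H[1,1])
    R=np.array([[np.cos(t),-np.sin(t)],[np.sin(t),np.cos(t)]]); o=qc-R@mc
    return np.degrees(t),o,1e3*np.linalg.norm(q-(m@R.T+o),axis=1)
def rect(w,h): return [(-w/2,h/2),(-w/2,-h/2),(w/2,-h/2),(w/2,h/2)]
E
python3 - <<'E'
from h import *
f=lambda x,y,ox,oy:((x+.5)/5-.5+ox,(y+.5)/5-.5+oy)
J=[px('top1',*f(x,y,240,270),.032) for x,y in [(163,40),(468,128),(352,532),(42,442)]]
B=[px('top1',*f(x-500,y,370,282),.0048) for x,y in [(533,97),(660,37),(755,228),(628,285)]]
# image order: TL,TR,BR,BL ; +x = image right, z up -> +y = image up
mj=[(-.054,.069),(.054,.069),(.054,-.069),(-.054,-.069)]
mb=[(-.025,.035),(.025,.035),(.025,-.035),(-.025,-.035)]
print(fit(mj,J)); print(fit(mb,B))
print(np.round(camera_model('wrist')['cam_to_world'],3), sense()['tool_pos'])
E
```

```text
(np.float64(-105.55489087923554), array([ 0.42703817, -0.21914255]), array([3.76933733, 3.37143712, 3.8713532 , 3.01524778]))
(np.float64(-63.837540637164), array([ 0.447871  , -0.39410217]), array([1.47001775, 2.16891477, 1.83045536, 2.71595727]))
[[ 0.264  0.93   0.254  0.231]
 [-0.964  0.255  0.068 -0.584]
 [-0.001 -0.263  0.965  0.374]
 [ 0.     0.     0.     1.   ]] [ 0.16650372 -0.60210065  0.24159685]
```

```bash
python3 -m creep '[{"x":4,"y":-1.5},{"x":8,"y":-3},{"x":12,"y":-4.6,"z":1,"yaw":-0.03},{"x":16,"y":-6.2,"z":2,"yaw":-0.06},{"x":20,"y":-7.7,"z":3,"yaw":-0.09},{"x":24,"y":-9.2,"z":4,"yaw":-0.12},{"x":28,"y":-10.8,"z":5,"yaw":-0.15},{"x":31,"y":-12,"z":6,"yaw":-0.187},{"x":32.6,"y":-12.55,"z":7,"yaw":-0.187},{"x":32.6,"y":-12.55,"z":7,"yaw":-0.187},{"x":32.6,"y":-12.55,"z":7,"yaw":-0.187}]'; python3 -c "
from h import *
snap('wrist','w1');s=sense();print(s['tool_pos'],s['eef_rot'],s['force'])"
```

```text
[ 0.16649886 -0.60213123  0.24170198] [-1.79938017e+02  4.30330399e-03  1.54589333e+01] [ 0.22396122  0.32631549 -0.34249372]schema error: expected keys x, y, z, yaw, claw
```

View pics/w1.png

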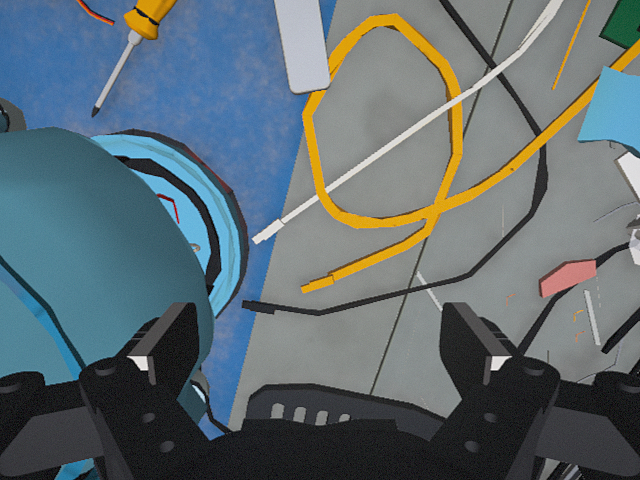

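The move was refused because every row needs all the keys, so this picture is still from the start pose, with the fingers at (165,350) and (475,350). I'll resend it and stop 4 cm short, so the board sits higher in the image.

```bash
python3 -m creep '[{"x":4,"y":-1.5,"z":0,"yaw":0,"claw":8.5},{"x":8,"y":-3,"z":0,"yaw":0,"claw":8.5},{"x":12,"y":-5,"z":1,"yaw":-0.03,"claw":8.5},{"x":16,"y":-7,"z":2,"yaw":-0.06,"claw":8.5},{"x":20,"y":-9,"z":3,"yaw":-0.09,"claw":8.5},{"x":24,"y":-11,"z":4,"yaw":-0.12,"claw":8.5},{"x":27,"y":-12,"z":6,"yaw":-0.15,"claw":8.5},{"x":29,"y":-12.5,"z":7,"yaw":-0.187,"claw":8.5},{"x":29,"y":-12.5,"z":7,"yaw":-0.187,"claw":8.5},{"x":29,"y":-12.5,"z":7,"yaw":-0.187,"claw":8.5},{"x":29,"y":-12.5,"z":7,"yaw":-0.187,"claw":8.5}]'; python3 -c "
from h import *
snap('wrist','w2');s=sense();print(s['tool_pos'],s['eef_rot'],s['force'])"
```

```text
time_s: 1.52
tool_pos: [0.4118, -0.406, 0.173]
eef_rot: [179.9, 0.0, 26.0]
force: [0.1, 1.1, -0.1]
width: 0.999
gripper_force: 0.0
[ 0.41197124 -0.40580118  0.17291622] [1.79940011e+02 7.06582884e-03 2.60450189e+01] [ 0.18921007 -0.01861952  0.173512  ]
```

View pics/w2.png

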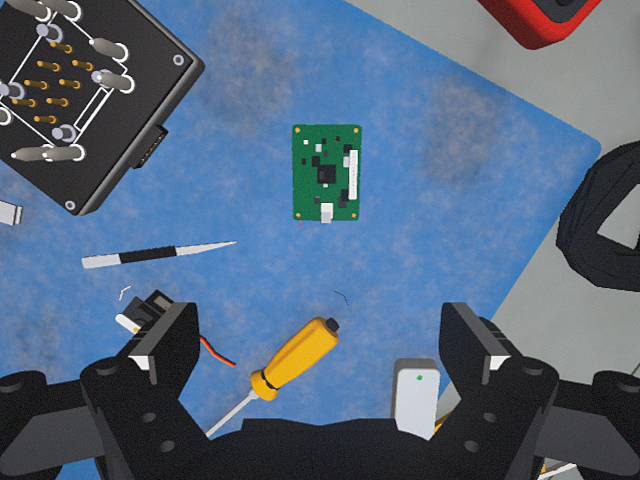

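The board is face up and nearly square to the tool, with corners at about (292,125), (361,125), (359,220) and (293,220). I'll measure it with a green mask.

```bash
cat > bd.py <<'E'
from h import *
def board(f,box,z):
    p=np.load(f+'.npz')['p'].astype(int); u0,v0,u1,v1=box
    m=((p[...,1]>p[...,0]+25)&(p[...,1]>p[...,2]+15)).astype(np.uint8); k=np.zeros_like(m); k[v0:v1,u0:u1]=m[v0:v1,u0:u1]
    c=np.vstack(cv2.findContours(k,0,1)[0])[:,0]; h=cv2.convexHull(c)[:,0]
    W=np.array([px(f,u,v,z)[:2] for u,v in h])
    return cv2.minAreaRect((W*1000).astype(np.float32))
E
python3 - <<'E'
from bd import *
print(board('w2',(280,110,375,235),.0048))
C=[px('w2',u,v,.0048) for u,v in [(292,125),(361,125),(359.5,220.5),(293,220.5)]]
mb=[(-.025,.035),(.025,.035),(.025,-.035),(-.025,-.035)]
t,o,r=fit(mb,C); print(t,o,r)
s=sense();d=o-s['tool_pos'][:2];y=np.radians(s['eef_rot'][2])
print('tool x,y cm',100*(d@[np.cos(y),np.sin(y)]),100*(d@[np.sin(y),-np.cos(y)]))
print(px('w2',310,190),px('w2',325,240))
E
```

```text
((447.244384765625, -394.59423828125), (69.52413177490234, 49.48728942871094), 25.749969482421875)
-64.02897908444908 [ 0.44657626 -0.3952581 ] [0.25312713 0.3102598  0.37124414 0.31989585]
tool x,y cm 3.5720088744316474 0.5721849831616049
[ 0.43096742 -0.38933886  0.00641543] [ 0.40007887 -0.41698035  0.00137488]
```

```bash
python3 -m creep '[{"x":2,"y":0.3,"z":3,"yaw":0,"claw":6.4},{"x":3.6,"y":0.55,"z":6,"yaw":0,"claw":6.4},{"x":3.6,"y":0.55,"z":9,"yaw":0,"claw":6.4},{"x":3.6,"y":0.55,"z":12,"yaw":0,"claw":6.4},{"x":3.6,"y":0.55,"z":13,"yaw":0,"claw":6.4},{"x":3.6,"y":0.55,"z":14,"yaw":0,"claw":6.4},{"x":3.6,"y":0.55,"z":14.5,"yaw":0,"claw":6.4},{"x":3.6,"y":0.55,"z":14.5,"yaw":0,"claw":6.4}]' 20; python3 -c "
from h import *
snap('wrist','w3');s=sense();print(s['tool_pos'],s['eef_rot'],s['force'])"
```

```text
time_s: 2.58
tool_pos: [0.4477, -0.3939, 0.0277]
eef_rot: [180.0, -0.0, 26.2]
force: [-0.4, 0.3, 0.0]
width: 0.749
gripper_force: 0.0
[ 0.44781432 -0.39396193  0.02793142] [ 1.79950746e+02 -1.86530673e-02  2.61702294e+01] [ 1.03815044 -0.78138891  0.65562514]
```

View pics/w3.png

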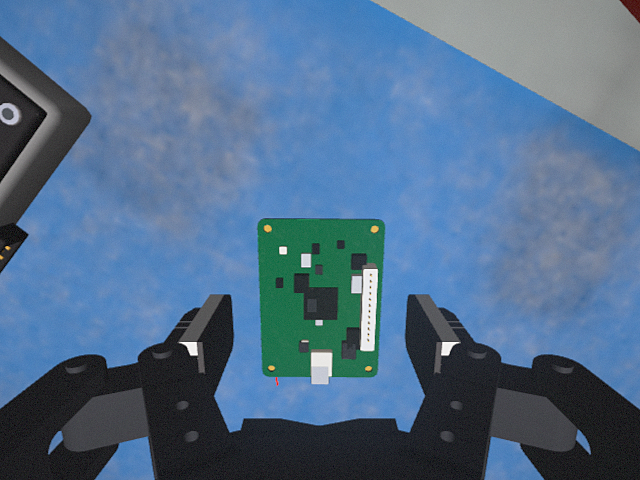

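The board, with corners (260,219), (384,220), (379,376) and (263,376), is centred between the fingertips, whose inner edges are at about 232 and 407. Before going down I'll refine the offset.

```bash
python3 - <<'E'
from bd import *
C=[px('w3',u,v,.0048) for u,v in [(259.5,219),(384,219.5),(379.5,377),(262.5,376.5)]]
mb=[(-.025,.035),(.025,.035),(.025,-.035),(-.025,-.035)]
t,o,r=fit(mb,C); print(t,o,r, board('w3',(240,200,400,395),.0048))
s=sense();d=o-s['tool_pos'][:2];y=np.radians(s['eef_rot'][2])
print('tool x,y cm',100*(d@[np.cos(y),np.sin(y)]),100*(d@[np.sin(y),-np.cos(y)]))
E
python3 -m creep '[{"x":0,"y":0,"z":0.6,"yaw":0,"claw":6.0},{"x":0,"y":0,"z":1.2,"yaw":0,"claw":6.0},{"x":0,"y":0,"z":1.2,"yaw":0,"claw":6.0}]'
```

```text
-64.16983443939584 [ 0.4462848  -0.39549232] [0.62163    0.63356337 0.89211991 0.80574596] ((446.2254333496094, -394.92340087890625), (70.7122573852539, 50.254920959472656), 25.671672821044922)
tool x,y cm -0.2047687225371168 0.06989256723709786
time_s: 3.0
tool_pos: [0.4472, -0.3934, 0.0146]
eef_rot: [-179.9, 0.0, 26.2]
force: [-0.2, 0.3, -0.4]
width: 0.699
gripper_force: 0.0
```

```bash
python3 -m creep '[{"x":-0.2,"y":0.07,"z":0.2,"yaw":0,"claw":5.6},{"x":-0.2,"y":0.07,"z":0.3,"yaw":0,"claw":5.6},{"x":-0.2,"y":0.07,"z":0.4,"yaw":0,"claw":5.6},{"x":-0.2,"y":0.07,"z":0.4,"yaw":0,"claw":5.6}]'
```

```text
time_s: 3.5
tool_pos: [0.4461, -0.3952, 0.0113]
eef_rot: [180.0, -0.0, 26.2]
force: [-0.3, 0.4, -0.1]
width: 0.657
gripper_force: 0.0
```

```bash
python3 -m creep '[{"x":0,"y":0,"z":0.1,"yaw":0,"claw":5.6},{"x":0,"y":0,"z":0.2,"yaw":0,"claw":5.6},{"x":0,"y":0,"z":0.2,"yaw":0,"claw":5.6}]'
```

```text
time_s: 3.88
tool_pos: [0.446, -0.3952, 0.0092]
eef_rot: [-180.0, 0.0, 26.2]
force: [-1.0, 0.3, -0.1]
width: 0.654
gripper_force: 0.0
```

```bash
python3 -m creep '[{"x":0,"y":0,"z":0.1,"yaw":0,"claw":5.6},{"x":0,"y":0,"z":0.2,"yaw":0,"claw":5.6},{"x":0,"y":0,"z":0.2,"yaw":0,"claw":5.6}]'
```

```text
time_s: 4.25
tool_pos: [0.4461, -0.3953, 0.0083]
eef_rot: [180.0, 0.0, 26.2]
force: [-3.6, 3.2, 9.9]
width: 0.655
gripper_force: 5.2
```

```bash
python3 -m creep '[{"x":0,"y":0,"z":0.1,"yaw":0,"claw":5.6},{"x":0,"y":0,"z":0.1,"yaw":0,"claw":5.6}]'; python3 -c "
from h import *
snap('wrist','w4');p=cv2.imread('pics/w4.png')[220:460,160:480];cv2.imwrite('pics/w4c.png',cv2.resize(p,None,fx=2.4,fy=2.4))"
```

```text
time_s: 4.5
tool_pos: [0.4462, -0.3953, 0.0082]
eef_rot: [180.0, 0.0, 26.2]
force: [-7.6, 6.7, 20.9]
width: 0.658
gripper_force: 10.4
```

View pics/w4c.png

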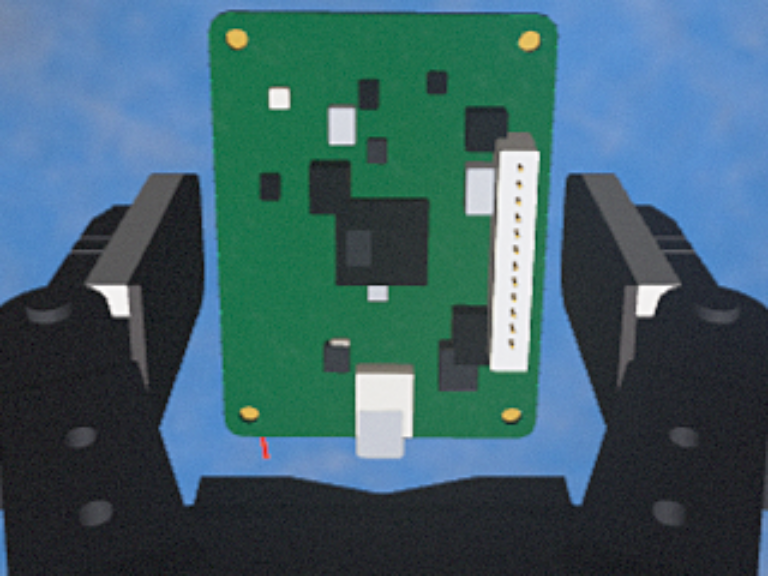

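Both fingertips are touching the table on either side of the board, with equal gaps (about 15 px). I'll lift about 4 mm and close.

```bash
python3 -m creep '[{"x":0,"y":0,"z":-0.4,"yaw":0,"claw":5.6},{"x":0,"y":0,"z":-0.4,"yaw":0,"claw":5.2},{"x":0,"y":0,"z":-0.4,"yaw":0,"claw":4.7},{"x":0,"y":0,"z":-0.4,"yaw":0,"claw":4.5},{"x":0,"y":0,"z":-0.4,"yaw":0,"claw":4.5},{"x":0,"y":0,"z":-0.4,"yaw":0,"claw":4.5},{"x":0,"y":0,"z":-0.4,"yaw":0,"claw":4.5}]' 60
```

```text
time_s: 5.42
tool_pos: [0.4462, -0.3954, 0.011]
eef_rot: [180.0, -0.0, 26.2]
force: [-2.3, 1.7, 9.2]
width: 0.542
gripper_force: 59.8
```

```bash
python3 -m creep '[{"x":0,"y":0,"z":-0.5,"yaw":0,"claw":4.5},{"x":0,"y":0,"z":-2,"yaw":0,"claw":4.5},{"x":0,"y":0,"z":-4,"yaw":0,"claw":4.5},{"x":0,"y":0,"z":-7,"yaw":0,"claw":4.5},{"x":0,"y":0,"z":-9,"yaw":0,"claw":4.5},{"x":0,"y":0,"z":-10,"yaw":0,"claw":4.5},{"x":0,"y":0,"z":-10,"yaw":0,"claw":4.5}]'; python3 -c "
from h import *
snap('wrist','w5');s=sense();print(s['tool_pos'],s['eef_rot'],s['force'])
p=cv2.imread('pics/w5.png')[180:480,120:520];cv2.imwrite('pics/w5c.png',cv2.resize(p,None,fx=2,fy=2))"
```

```text
time_s: 6.3
tool_pos: [0.4462, -0.3954, 0.1108]
eef_rot: [179.9, -0.0, 26.2]
force: [0.1, 0.3, -1.1]
width: 0.547
gripper_force: 61.5
[ 0.44582028 -0.39506149  0.10991836] [-1.79977216e+02  1.40203650e-02  2.61691511e+01] [-0.23574153 -0.12389002 -0.6202061 ]
```

View pics/w5c.png

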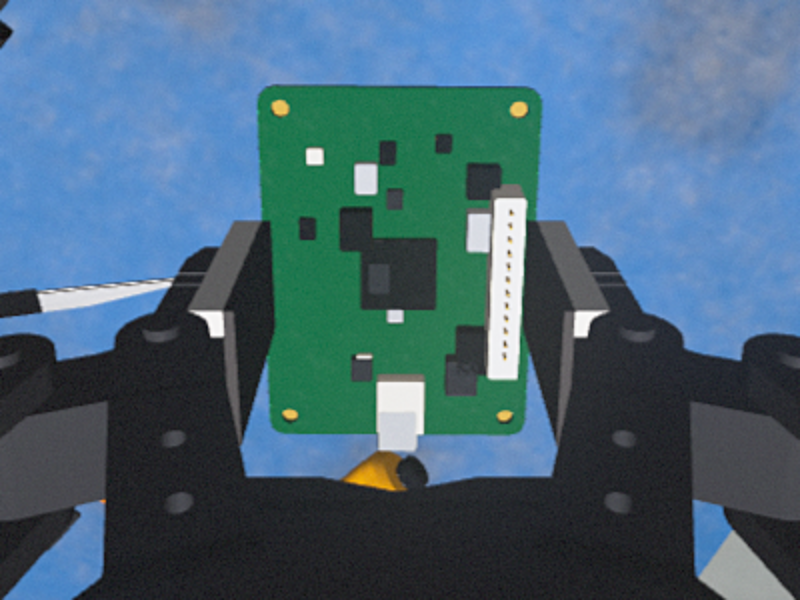

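The board is held flat and level, with crop corners (258,87), (541,87), (523,434) and (272,434). I'll raise it and move to a viewpoint set back from the jig at the final yaw.

```bash
python3 -m creep '[{"x":0,"y":0,"z":-3,"yaw":0,"claw":4.5},{"x":0,"y":-2,"z":-6,"yaw":0.1,"claw":4.5},{"x":0,"y":-5,"z":-9,"yaw":0.2,"claw":4.5},{"x":0,"y":-8,"z":-9,"yaw":0.3,"claw":4.5},{"x":0,"y":-12,"z":-9,"yaw":0.4,"claw":4.5},{"x":0,"y":-16,"z":-9,"yaw":0.5,"claw":4.5},{"x":0,"y":-19,"z":-9,"yaw":0.6,"claw":4.5},{"x":0,"y":-21,"z":-9,"yaw":0.7,"claw":4.5},{"x":0,"y":-21.9,"z":-9,"yaw":0.728,"claw":4.5},{"x":0,"y":-21.9,"z":-9,"yaw":0.728,"claw":4.5},{"x":0,"y":-21.9,"z":-9,"yaw":0.728,"claw":4.5},{"x":0,"y":-21.9,"z":-9,"yaw":0.728,"claw":4.5}]'; python3 -c "
from h import *
s=sense();snap('wrist','w6');print(s['tool_pos'],s['eef_rot'],s['force'])"
```

```text
time_s: 7.85
tool_pos: [0.3496, -0.1991, 0.2002]
eef_rot: [-180.0, 0.0, -15.5]
force: [0.3, -0.5, -1.0]
width: 0.548
gripper_force: 61.7
[ 0.34961725 -0.19911244  0.20016671] [-1.79985375e+02  8.78546424e-03 -1.55306001e+01] [ 0.27632875 -0.50893545 -0.9726484 ]
```

View pics/w6.png

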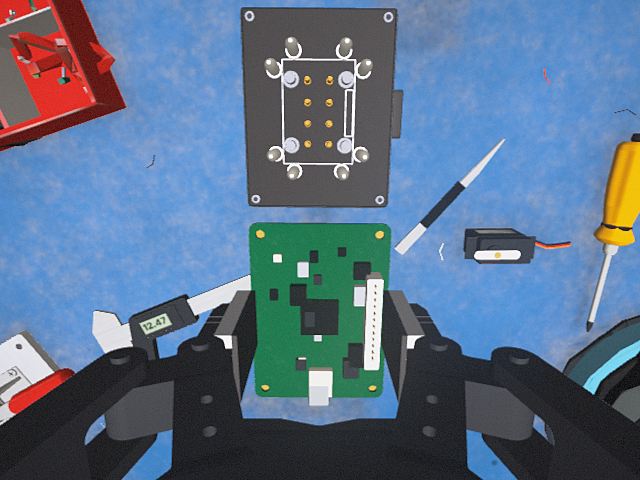

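The view is clear. The jig is straight ahead with its socket on the right at (397,115), the same side as the board's header. The stops are at about (291,79), (347,79), (291,145) and (347,145). I'll refine these numerically.

```bash
cat > meas.py <<'E'
from bd import *
import sys
f='w6'
g=cv2.cvtColor(np.load(f+'.npz')['p'],cv2.COLOR_RGB2GRAY)
# stop circles
S=[(291,79),(347,79),(347,145),(291,145)]; up=8; C=[]
for u,v in S:
    c=cv2.resize(g[v-12:v+13,u-12:u+13],None,fx=up,fy=up,interpolation=cv2.INTER_CUBIC)
    h=cv2.HoughCircles(c,cv2.HOUGH_GRADIENT,1,40,param1=80,param2=12,minRadius=36,maxRadius=76)
    x,y,r=h[0][np.argmin([np.hypot(q[0]-100,q[1]-100) for q in h[0]])]
    C.append(((x+.5)/up-.5+u-12,(y+.5)/up-.5+v-12)); print('stop',C[-1],r/up)
P=[px(f,*c,.044) for c in C]
tj=fit([(-.019,.022),(.019,.022),(.019,-.022),(-.019,-.022)],P); print('stops',tj)
# jig top outline corners (read off picture)
Q=[px(f,u,v,.032) for u,v in [(242.5,9),(397,10.5),(389,206),(248.5,204.5)]]
print('outline',fit([(-.054,.069),(.054,.069),(.054,-.069),(-.054,-.069)],Q))
s=sense(); zt=s['tool_pos'][2]-.0062
B=[px(f,u,v,zt) for u,v in [(249.5,223),(390.5,223),(382.5,397),(256,396.5)]]
print('zt',zt)
tb=fit([(-.025,.035),(.025,.035),(.025,-.035),(-.025,-.035)],B); print('board',tb,board(f,(235,210,400,410),zt),np.median([px(f,u,v)[2] for u,v in [(280,290),(270,330),(300,245),(340,345)]]))
d=tj[1]-tb[1]; y=np.radians(s['eef_rot'][2])
print('tool x,y cm',100*(d@[np.cos(y),np.sin(y)]),100*(d@[np.sin(y),-np.cos(y)]),'yaw tool rad',-np.radians(tj[0]-tb[0]))
E
python3 meas.py
```

```text
stop (np.float32(290.125), np.float32(78.75)) 8.5375
stop (np.float32(346.375), np.float32(79.5)) 8.875
stop (np.float32(344.25), np.float32(145.125)) 7.85
stop (np.float32(291.375), np.float32(144.625)) 7.85
stops (np.float64(-106.18213185772004), array([ 0.42575382, -0.21912281]), array([0.55927891, 0.70239008, 0.81519696, 0.86093652]))
outline (np.float64(-106.06307978790946), array([ 0.42550376, -0.2199169 ]), array([3.59241636, 3.89021586, 2.82522914, 3.27955989]))
zt 0.19396553748052917
board (np.float64(-105.83806116481328), array([ 0.34974812, -0.19880257]), array([0.44542572, 0.58430212, 0.56299863, 0.5214861 ])) ((349.95941162109375, -198.4640655517578), (50.75735092163086, 70.67652893066406), 74.15272521972656) 0.19554470804438542
tool x,y cm 7.867135819026476 -0.07718302715935647 yaw tool rad 0.006005166450841165
```

```bash
python3 -m creep '[{"x":3,"y":0,"z":0,"yaw":0.004,"claw":4.5},{"x":6,"y":-0.05,"z":0,"yaw":0.004,"claw":4.5},{"x":7.87,"y":-0.05,"z":2,"yaw":0.004,"claw":4.5},{"x":7.87,"y":-0.05,"z":5,"yaw":0.004,"claw":4.5},{"x":7.87,"y":-0.05,"z":8,"yaw":0.004,"claw":4.5},{"x":7.87,"y":-0.05,"z":10,"yaw":0.004,"claw":4.5},{"x":7.87,"y":-0.05,"z":11.2,"yaw":0.004,"claw":4.5},{"x":7.87,"y":-0.05,"z":11.2,"yaw":0.004,"claw":4.5},{"x":7.87,"y":-0.05,"z":11.2,"yaw":0.004,"claw":4.5}]'; python3 -c "
from h import *
s=sense();snap('wrist','w7');print(s['tool_pos'],s['eef_rot'],s['force'])
p=cv2.imread('pics/w7.png')[170:455,130:510];cv2.imwrite('pics/w7c.png',cv2.resize(p,None,fx=2.1,fy=2.1,interpolation=cv2.INTER_CUBIC))"
```

```text
time_s: 9.02
tool_pos: [0.4259, -0.2195, 0.0891]
eef_rot: [180.0, -0.1, -15.8]
force: [-0.0, -0.6, 0.2]
width: 0.543
gripper_force: 61.7
[ 0.42591629 -0.21954944  0.08908777] [ 1.79983493e+02 -6.68045636e-02 -1.57694732e+01] [-0.03688367 -0.58932092  0.20358462]
```

View pics/w7c.png

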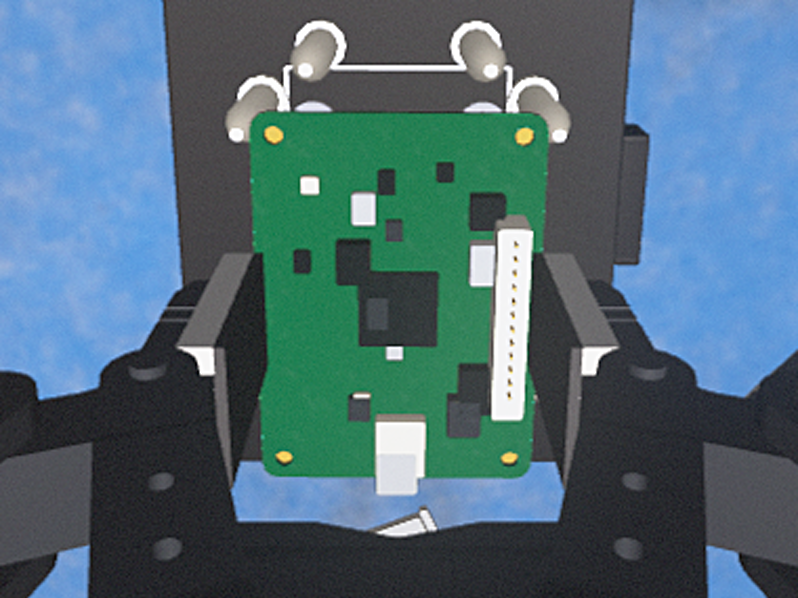

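Four post tips are visible at crop (305,70), (490,70), (236,133) and (560,133). The board corners are at (250,113), (547,113), (529,477) and (263,476). I'll compare the board with the posts.

```bash
python3 - <<'E'
from bd import *
f='w7'; q=lambda x,y:((x+.5)/2.1-.5+130,(y+.5)/2.1-.5+170)
y=np.radians(-15.77); X=np.array([np.cos(y),np.sin(y)]);Y=np.array([np.sin(y),-np.cos(y)]); t=np.array([.42592,-.21955])
loc=lambda p:np.round(1e3*np.array([(p[:2]-t)@X,(p[:2]-t)@Y]),2)
for n,c in zip(['endL','endR','sideL','sideR'],[(305,70),(490,70),(236,133),(560,133)]): print(n,'tool x,y mm',loc(px(f,*q(*c),.066)))
for zt in (.0829,.0845):
    B=[px(f,*q(*c),zt) for c in [(250,113),(547,113),(529,477),(263,476)]]
    r=fit([(-.025,.035),(.025,.035),(.025,-.035),(-.025,-.035)],B); print(zt,r[0],loc(r[1]),r[2], board(f,(245,215,400,400),zt)[1])
E
```

```text
endL tool x,y mm [ 39.78 -17.66]
endR tool x,y mm [39.7  16.73]
sideL tool x,y mm [ 27.74 -31.11]
sideR tool x,y mm [27.6  30.32]
0.0829 -106.18681809014376 [ 0.03 -0.61] [0.24572978 0.47024718 0.3903192  0.46834586] (50.95623779296875, 70.93379974365234)
0.0845 -106.18681809014375 [ 0.8  -0.61] [0.42653054 0.29687895 0.11403106 0.04685567] (50.37009811401367, 70.11787414550781)
```

```bash
python3 -m creep '[{"x":-0.09,"y":0.02,"z":0,"yaw":-0.005,"claw":4.5},{"x":-0.09,"y":0.02,"z":0.4,"yaw":-0.005,"claw":4.5},{"x":-0.09,"y":0.02,"z":0.8,"yaw":-0.005,"claw":4.5},{"x":-0.09,"y":0.02,"z":1.2,"yaw":-0.005,"claw":4.5},{"x":-0.09,"y":0.02,"z":1.6,"yaw":-0.005,"claw":4.5},{"x":-0.09,"y":0.02,"z":1.9,"yaw":-0.005,"claw":4.5},{"x":-0.09,"y":0.02,"z":1.9,"yaw":-0.005,"claw":4.5}]'
```

```text
time_s: 9.95
tool_pos: [0.4244, -0.2191, 0.0691]
eef_rot: [-180.0, 0.0, -15.5]
force: [0.2, 0.4, 0.5]
width: 0.547
gripper_force: 61.7
```

```bash
python3 -m creep '[{"x":0,"y":0,"z":0.2,"yaw":0,"claw":4.5},{"x":0,"y":0,"z":0.4,"yaw":0,"claw":4.5},{"x":0,"y":0,"z":0.4,"yaw":0,"claw":4.5}]'
```

```text
time_s: 10.32
tool_pos: [0.4244, -0.2192, 0.0652]
eef_rot: [180.0, 0.0, -15.5]
force: [-0.7, 0.1, -0.6]
width: 0.543
gripper_force: 61.7
```

```bash
python3 -m creep '[{"x":0,"y":0,"z":0.2,"yaw":0,"claw":4.5},{"x":0,"y":0,"z":0.4,"yaw":0,"claw":4.5},{"x":0,"y":0,"z":0.4,"yaw":0,"claw":4.5}]'
```

```text
time_s: 10.7
tool_pos: [0.4244, -0.2191, 0.0611]
eef_rot: [-180.0, 0.0, -15.5]
force: [-0.3, -0.9, -0.5]
width: 0.545
gripper_force: 61.7
```

```bash
python3 -m creep '[{"x":0,"y":0,"z":0.2,"yaw":0,"claw":4.5},{"x":0,"y":0,"z":0.4,"yaw":0,"claw":4.5},{"x":0,"y":0,"z":0.4,"yaw":0,"claw":4.5}]'
```

```text
time_s: 11.08
tool_pos: [0.4246, -0.2192, 0.0574]
eef_rot: [180.0, -0.0, -15.5]
force: [-0.3, -0.7, 3.4]
width: 0.547
gripper_force: 61.9
```

```bash
python3 -m creep '[{"x":0,"y":0,"z":0.1,"yaw":0,"claw":4.5},{"x":0,"y":0,"z":0.2,"yaw":0,"claw":4.5},{"x":0,"y":0,"z":0.2,"yaw":0,"claw":4.5}]'
```

```text
time_s: 11.45
tool_pos: [0.4246, -0.2192, 0.0554]
eef_rot: [180.0, -0.0, -15.5]
force: [-1.6, 0.2, 3.6]
width: 0.548
gripper_force: 62.1
```

```bash
python3 -m creep '[{"x":0,"y":0,"z":0.1,"yaw":0,"claw":4.5},{"x":0,"y":0,"z":0.2,"yaw":0,"claw":4.5},{"x":0,"y":0,"z":0.2,"yaw":0,"claw":4.5}]'
```

```text
time_s: 11.82
tool_pos: [0.4246, -0.2193, 0.0535]
eef_rot: [180.0, -0.0, -15.5]
force: [-2.3, 0.9, 7.3]
width: 0.544
gripper_force: 62.3
```

```bash
python3 -m creep '[{"x":0,"y":0,"z":0.05,"yaw":0,"claw":4.5},{"x":0,"y":0,"z":0.1,"yaw":0,"claw":4.5},{"x":0,"y":0,"z":0.1,"yaw":0,"claw":4.5}]'
```

```text
time_s: 12.2
tool_pos: [0.4246, -0.2193, 0.0526]
eef_rot: [180.0, -0.0, -15.5]
force: [-2.5, 1.3, 7.6]
width: 0.544
gripper_force: 62.4
```

```bash
python3 -m creep '[{"x":0,"y":0,"z":0.05,"yaw":0,"claw":4.5},{"x":0,"y":0,"z":0.05,"yaw":0,"claw":4.5}]'
```

```text
time_s: 12.45
tool_pos: [0.4246, -0.2193, 0.0522]
eef_rot: [180.0, -0.0, -15.5]
force: [-2.7, 1.0, 9.6]
width: 0.544
gripper_force: 62.6
```

```bash
python3 -m creep '[{"x":0,"y":0,"z":0.05,"yaw":0,"claw":4.5},{"x":0,"y":0,"z":0.05,"yaw":0,"claw":4.5}]'
```

```text
time_s: 12.7
tool_pos: [0.4247, -0.2193, 0.0521]
eef_rot: [180.0, -0.0, -15.5]
force: [-5.7, 3.5, 15.1]
width: 0.543
gripper_force: 63.1
```

```bash
python3 -m creep '[{"x":0,"y":0,"z":0.05,"yaw":0,"claw":4.5},{"x":0,"y":0,"z":0.05,"yaw":0,"claw":4.5}]'
```

```text
time_s: 12.95
tool_pos: [0.4247, -0.2193, 0.052]
eef_rot: [180.0, -0.0, -15.5]
force: [-6.4, 3.6, 21.7]
width: 0.545
gripper_force: 63.6
```

The board is firmly on the stops: the force is climbing while the height stays put. I'll ease back slightly and hold.

```bash
python3 -m creep '[{"x":0,"y":0,"z":-0.02,"yaw":0,"claw":4.5},{"x":0,"y":0,"z":-0.02,"yaw":0,"claw":4.5},{"x":0,"y":0,"z":-0.02,"yaw":0,"claw":4.5},{"x":0,"y":0,"z":-0.02,"yaw":0,"claw":4.5}]'
```

```text
time_s: 13.45
tool_pos: [0.4247, -0.2193, 0.0521]
eef_rot: [180.0, -0.0, -15.5]
force: [-6.1, 3.1, 19.0]
width: 0.544
gripper_force: 63.3
```

```bash
for i in 1 2; do python3 -m creep '[{"x":0,"y":0,"z":0,"yaw":0,"claw":4.5},{"x":0,"y":0,"z":0,"yaw":0,"claw":4.5},{"x":0,"y":0,"z":0,"yaw":0,"claw":4.5},{"x":0,"y":0,"z":0,"yaw":0,"claw":4.5},{"x":0,"y":0,"z":0,"yaw":0,"claw":4.5},{"x":0,"y":0,"z":0,"yaw":0,"claw":4.5},{"x":0,"y":0,"z":0,"yaw":0,"claw":4.5},{"x":0,"y":0,"z":0,"yaw":0,"claw":4.5},{"x":0,"y":0,"z":0,"yaw":0,"claw":4.5},{"x":0,"y":0,"z":0,"yaw":0,"claw":4.5},{"x":0,"y":0,"z":0,"yaw":0,"claw":4.5},{"x":0,"y":0,"z":0,"yaw":0,"claw":4.5}]'; done
python3 - <<'E'
from bd import *
snap('wrist','w8'); f='w8'
b=board(f,(235,200,410,410),.046); print(b)
for v in [(280,260),(360,250),(285,375),(280,330)]: print(v,px(f,*v)[2])
E
```

```text
time_s: 14.95
tool_pos: [0.4247, -0.2193, 0.0521]
eef_rot: [180.0, -0.0, -15.5]
force: [-5.8, 3.4, 18.1]
width: 0.545
gripper_force: 63.3
time_s: 16.45
tool_pos: [0.4247, -0.2193, 0.0521]
eef_rot: [180.0, -0.0, -15.5]
force: [-6.0, 3.3, 19.0]
width: 0.544
gripper_force: 63.3
((424.7059326171875, -218.73045349121094), (50.99542236328125, 71.20597839355469), 73.9961166381836)
(280, 260) 0.04954539188285989
(360, 250) 0.04744799818931897
(285, 375) 0.047520696502303755
(280, 330) 0.047875924741556025
```

The board is level and seated: the laminate reads about 47.5 mm, against 46 mm expected plus the camera's known 1.4 mm bias. It has been held for 3 s at about 19 N.

```bash
python3 -c "
from workcell import hand_in
print(hand_in())"
```

```text
the job is handed in; nothing more can be done
None
```

The oblong board is seated component side up on the stop pillars, header on the socket side; it was held still at about 19 N for 3 s and handed in while still pressed.

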